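# Set the tap filter to fill the jug

### The arm

A 6-joint arm with a two-finger parallel gripper is mounted at the origin on the work surface. World frame = base frame: x ahead of the robot, y to its left, z up, the work surface at z = 0. Lengths are in mm, angles in rad, forces in N, time in s.
With the tool pointing down it reaches from about 300 to 950 mm from the base axis. Payload 3.1 kg.
Tool frame: the origin (TCP) lies between the finger pads; the fingertips stand 17 mm ahead of it and the grasp point (between the pads) lies 2 mm behind it; z points along the fingers, y is the direction in which the jaws open and shut (so a half turn about z gives the same grasp; the last joint's range is limited). The gripper opens to 85 mm and grips with 20 to 120 N. Pads are 22 mm wide; open, the fingers measure 114 mm over their backs; the gripper's body (76 mm by 85 mm) begins 54 mm behind the grasp point. The pads swing forward as they close: fully open they stand 13 mm farther back than shut.
Start: joints at [1.242, 0.308, 1.634, -0, 1.2, -0.07], TCP at [159.976, 604.185, 248.272] pointing down, gripper open.
Joint ranges: [-3.06, 3.06], [-0.79, 1.96], [0.05, 2.63], [-1.19, 4.34], [0.05, 2.64], [-2.94, 2.94]. Speed limits (rad/s): [2.79, 2.79, 3.14, 3.14, 3.14, 3.14].

### API

Orientations are given as [roll, pitch, yaw] about the fixed x, y, z axes, in that order (R = Rz(yaw) Ry(pitch) Rx(roll)).
In Python, from bench import manip gives the robot as it stands. The module is installed in compiled form; this text tells all that it offers.
- The arm moves only by the tool arm_command, never from a script. Its argument "targets" is text: rows parted by semicolons, each of 7 numbers parted by spaces: the shift along the tool's x, y, z in m, then the turn, a rotation vector about the tool's x, y, z in rad, then the finger opening in m, from 0 to 0.0854. A call has 1 to 10 rows; each row is the pose to reach, as a shift and turn from the pose commanded when the call began, along the tool's axes at that moment; what a row does not reach only later rows make up. A row lasts 1/8 s, in which the tool goes at most 62.5 mm and 10.7 degrees, less where a joint would pass 70% of its speed; a pose out of reach is approached as far as the arm can. A call with a gripper value outside its range is refused whole. The fingers move at their own pace and stop on an object; the grip force is fixed at half the most. Time passes only in rows, so rows that repeat a pose let the fingers close. It gives the time, the measured TCP pose, the force and the opening at its end, in the units of the state.
- manip.get_state(): the state, without advancing time (a new reading comes with each control period).
- manip.grab_frame(name): name is "side" or "top" or "wrist"; returns a dict with "pixels" (400x640x3 uint8, blue, green, red), "depth" (400x640 float32, mm along the optical axis (not along the pixel's ray), 0 where there is no reading), "mtx" (3x3 intrinsics, pixels), "view" (4x4, takes a point from world to camera coordinates); the wrist camera has in their place "mount" (4x4, takes a point from camera to tool coordinates, whose origin is the TCP and whose axes are the flange's). Camera axes: x right, y down, z forward; pixel columns grow to the right and rows downward; lengths in mm; the calibration is good to about 2 mm. A picture is of the moment at which its call begins: read the wrist's pose just before it.
- manip.job_done(): hands the job in, once; it reports no verdict.
The state is a dict: "t": time; "joint_positions": joint angles; "joint_vel": joint speeds; "tau": joint torques, N m; "ee_pos": TCP position; "orientation": TCP orientation; "contact_force": force on the tool from outside, world axes, zero at the start; "torque": the same for the moment, N m; "gripper_width": finger opening in mm.
Only numpy, scipy, OpenCV 4.12 (cv2) and the standard library are available. Lean on these libraries where they do the work, as an engineer would, in place of code of your own. Each camera call takes 0.05 s, during which the arm holds its last target.

### The job

Get the tap ready to fill the tall steel jug with filtered water: push the swivel spout round until the outlet at its end is as near over the middle of the jug's mouth as it goes, and flip the small side lever of the tap-end filter over, away from the tap column, so that it snaps to its other stop. Do it by gentle pushes, without gripping anything, and leave the jug, the mixer knob and everything else where they are.

Things in the scene. Friction and masses are not known exactly. Their poses are not given: they have to be found in the camera images.
- tap: Fixed steel column of the mixer tap, 44 mm across, standing on the sink's deck. Origin: on the column's (and the spout swivel's) upright axis, at deck height (z = 0). Its x axis points out over the sink along the spout's mid position, y to the left of that, z up; it is not turned against the world. The column and spout reach 209 mm above the deck. The mixer knob sticks out 61 mm to +y, 45 mm above the deck.
- spout (a joint): Swivel angle of the spout about the tap's upright axis, rad: 0 with the spout along the tap's x axis, positive turned to the tap's +y (left, counter-clockwise from above); range -0.95 to 0.95. The spout with the filter weighs 0.5 kg. Stiff: it stays where it is left, and turns at about 0.6 N m (about 5 N pushed sideways 130 mm from the axis).
- spout_mid (a point): Point on the centre line of the level spout tube (22 mm thick round steel tube, centre line 198 mm above the deck), 130 mm out from the swivel axis: a clear place to push the spout sideways with a fingertip. The level tube runs from 30 to 190 mm from the axis, then bends down into the filter. Axes turn with the spout: x outward along the spout, y to its left, z up.
- outlet (a point): Centre of the lower face of the filter's outlet nozzle, 26 mm wide, 85 mm above the deck, 215 mm out from the swivel axis, directly under the spout's end. Axes as spout_mid. The white filter round it: a 44 mm cube of a valve under the spout's end (103 to 143 mm above the deck), a 62 mm wide upright cartridge 100 mm tall (77 to 177 mm above the deck), its axis 61 mm to the spout's right (-y), and the grey lever on the spout's left (+y).
- lever_pivot (a point): Point on the filter lever's level pivot axis at the middle of the paddle's width: 215 mm out along the spout, 51 mm to its left (+y), 123 mm above the deck. Fixed on the spout; axes as spout_mid. The hub on this axis is 28 mm across, so all but the lever itself lies below 137 mm there. The lever swings about the y direction, in the upright plane along the spout.
- lever_tip (a point): Middle of the free end of the filter lever, 55 mm from its pivot axis. The grey plastic paddle is 28 mm wide (along the pivot axis), 8 mm thick and 27 mm long, taking up the outer half of the lever. At the start it leans 0.5 rad (29 degrees) from upright towards the tap column, its tip 171 mm above the deck; upright it reaches 178 mm.
- filter_lever (a joint): Angle of the filter lever, rad: 0 at its start stop (leaning 29 degrees towards the column, plain tap water), 0.5 upright (dead centre), 1.0 at the other stop (leaning 29 degrees away from the column, filtered water). An over-centre spring pushes it away from upright to the nearer stop: about 0.09 N m at the stops (3 to 6 N on the paddle to start it), nothing at upright; once past upright it snaps over by itself.
- jug: Tall steel jug standing loose in the sink bowl, 185 mm tall, body 116 mm wide, with a loop handle on its +y side reaching 95 mm from its axis. Origin: centre of its underside. It stands on the sink floor 150 mm below the deck, so its rim is 35 mm above the deck.
- jug_rim (a point): Centre of the jug's round mouth, 104 mm across inside, at the height of the rim.
- mixer_knob (a joint): Angle of the mixer knob on the column's side, rad: 0 is closed. Leave it.
- mixing_bowl: Low round aluminium bowl, 144 mm wide, 65 mm tall, standing loose in the sink beside the jug. Leave it. Origin: centre of its underside.
- glass_mug: Glass mug, 76 mm wide, 95 mm tall, on the deck to the tap's right. Leave it. Origin: centre of its underside.
- soap_bottle: Clear plastic bottle, 60 mm wide, 185 mm tall, on the deck to the tap's left. Leave it. Origin: centre of its underside.
- cutlery_cup: Plastic cup holding cutlery, 92 mm wide, 207 mm tall with its spoons and fork, on the drainer left of the sink bowl. Leave it. Origin: centre of its underside.
- plate: Blue-rimmed porcelain plate, 210 mm wide, lying on the drainer. Leave it. Origin: centre of its underside.
- dish_brush: Dish brush with a wooden handle, 220 mm long, lying to the right of the sink. Leave it. Origin: at the middle of its length, on the surface.
Mind the look-alikes: they are no part of the job. Leave any pink look-alike of the jug alone.

How it is judged:
By the outcome, as a careful person would: the job done as asked, in the order asked, and still so for the second after the job is handed in, with the robot touching nothing.
It also fails if it takes over 45 s, if anything falls off the work surface, if the arm or the gripper's body presses on something with over 40 N, if the wrist force passes 120 N, or if a joint passes its speed limit or range.

## Working session

There is one attempt and no reset: what is moved stays moved. The work goes in short steps, Python scripts to look and compute and a tool call to move; the robot and the scene stay as the last step left them, time stands still between calls to the robot, and variables do not carry over. Pictures are saved under pics/ and viewed, and the job is handed in when it is done.

Besides the shell and the picture viewer there is one more tool, called after ">>>" as name(argument=value, ...) on one line, values as JSON. arm_command: Moves the arm, as the interface text tells. Its arguments: {"type":"object","properties":{"targets":{"type":"string"}},"required":["targets"]}

```bash
mkdir -p pics
python3 - <<'E'
from bench import manip
import cv2,numpy as np,pickle
s=manip.get_state();print({k:np.round(v,3) for k,v in s.items()})
for n in("side","top","wrist"):
    f=manip.grab_frame(n);cv2.imwrite(f"pics/{n}0.png",f["pixels"]);pickle.dump(f,open(f"{n}0.pkl","wb"))
    print(n,np.round(f["mtx"],1).tolist(),np.round(f.get("view",f.get("mount")),3).tolist())
E
```

```text
{'t': np.float64(0.0), 'joint_positions': array([ 1.242,  0.309,  1.635,  0.   ,  1.2  , -0.07 ]), 'joint_vel': array([ 0.002,  0.   , -0.001,  0.002,  0.001,  0.002]), 'tau': array([-0.0000e+00, -4.1526e+01, -2.7667e+01, -0.0000e+00,  1.0000e-02,
        0.0000e+00]), 'ee_pos': array([159.706, 603.434, 247.018]), 'orientation': array([-3.139, -0.   ,  2.883]), 'contact_force': array([-0.194,  0.693,  0.994]), 'torque': array([ 0.027,  0.006, -0.042]), 'gripper_width': np.float64(85.791)}
side [[361.1, 0.0, 317.8], [0.0, 361.1, 195.3], [0.0, 0.0, 1.0]] [[0.954, -0.299, -0.006, -418.333], [-0.221, -0.695, -0.685, 155.745], [0.2, 0.655, -0.729, 1178.792], [0.0, 0.0, 0.0, 1.0]]
top [[466.9, 0.0, 319.6], [0.0, 466.9, 200.0], [0.0, 0.0, 1.0]] [[-0.028, -1.0, -0.001, 12.483], [-0.991, 0.028, -0.134, 439.562], [0.134, -0.003, -0.991, 1452.224], [0.0, 0.0, 0.0, 1.0]]
wrist [[298.2, 0.0, 320.5], [0.0, 298.2, 198.4], [0.0, 0.0, 1.0]] [[0.0, -0.96, -0.281, 71.928], [1.0, 0.0, 0.0, 0.246], [0.0, -0.281, 0.96, -125.883], [0.0, 0.0, 0.0, 1.0]]
```

View pics/side0.png

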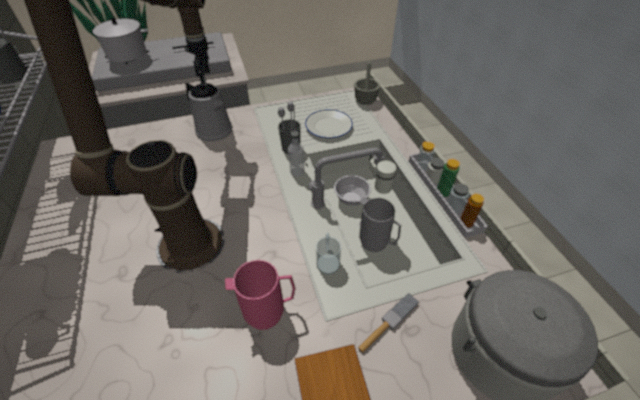

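View pics/top0.png

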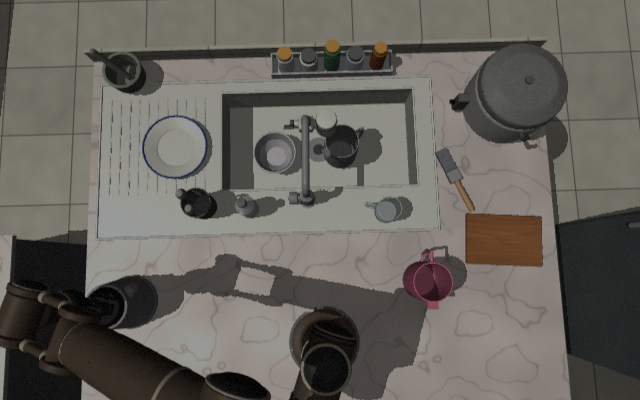

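View pics/wrist0.png

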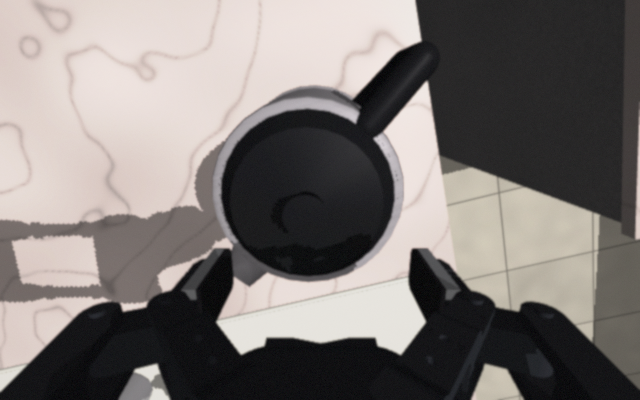

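Run:
```python
import cv2
a=cv2.imread("pics/top0.png")[80:220,210:450];cv2.imwrite("pics/topc.png",cv2.resize(a,None,fx=3.3,fy=3.3,interpolation=2))
a=cv2.imread("pics/side0.png")[120:280,260:480];cv2.imwrite("pics/sidec.png",cv2.resize(a,None,fx=3.5,fy=3.5,interpolation=2))
```

```text
(no output)
```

View pics/topc.png

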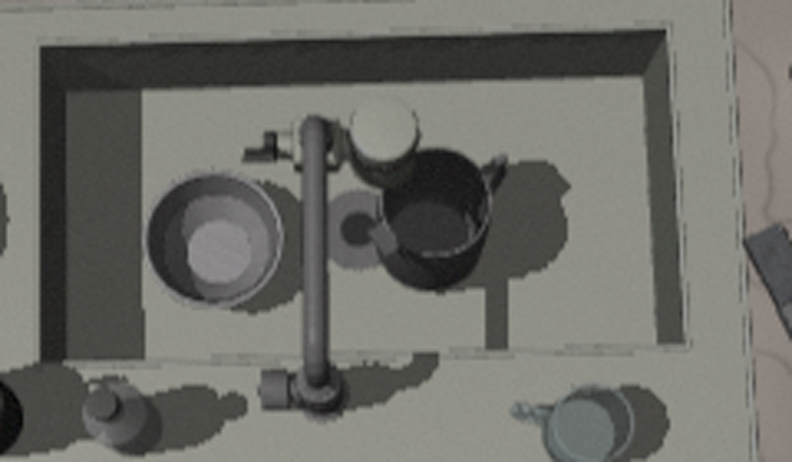

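View pics/sidec.png

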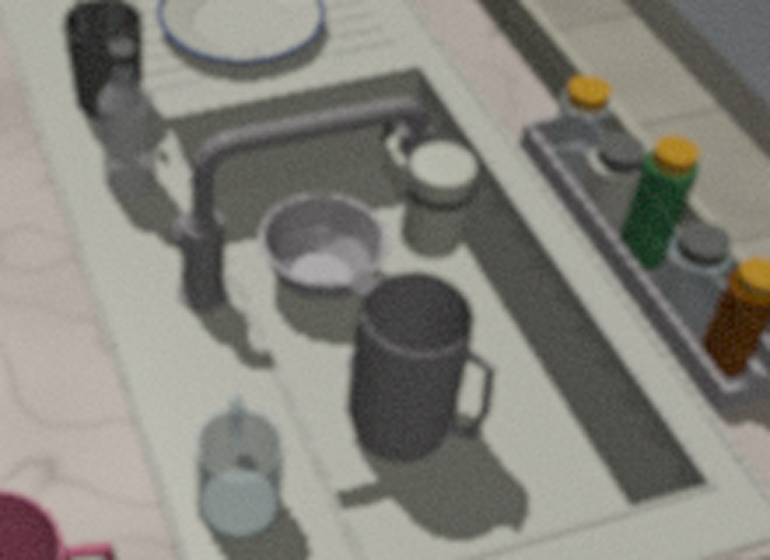

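```bash
cat > h.py <<'E'
import numpy as np,cv2,pickle
def cloud(f,pose=None):
    d=f["depth"];v,u=np.indices(d.shape);K=f["mtx"]
    P=np.stack([(u-K[0,2])/K[0,0]*d,(v-K[1,2])/K[1,1]*d,d],-1)
    T=np.linalg.inv(f["view"]) if "view" in f else pose@f["mount"]
    W=P@T[:3,:3].T+T[:3,3]; W[d<=0]=np.nan; return W
def proj(f,p):
    q=f["view"][:3,:3]@np.asarray(p,float)+f["view"][:3,3];r=f["mtx"]@q;return r[:2]/r[2]
def raycast(f,uv,z):
    T=np.linalg.inv(f["view"]);r=T[:3,:3]@np.linalg.inv(f["mtx"])@[uv[0],uv[1],1];o=T[:3,3];return o+r*(z-o[2])/r[2]
def tube(f):
    W=cloud(f);m=(W[...,2]>188)&(W[...,2]<216)&(W[...,0]>380)&(W[...,0]<750)&(abs(W[...,1])<250)
    return W,m
E
python3 - <<'E'
from h import *
for n in("top","side"):
    f=pickle.load(open(n+"0.pkl","rb"));W,m=tube(f)
    if n=="side": m[:, :300]=0
    ys,xs=np.where(m);print(n,m.sum(),xs.min(),xs.max(),ys.min(),ys.max())
    P=W[m];print(np.round(np.percentile(P,[0,2,50,98,100],axis=0)))
    g=P[(P[:,0]>np.percentile(P[:,0],15))&(P[:,0]<np.percentile(P[:,0],80))]
    print("line y=a x+b",np.polyfit(g[:,0],g[:,1],1))
    # jug region
    for zr in((28,40),):
        r=(W[...,2]>zr[0])&(W[...,2]<zr[1])&(W[...,0]>450)&(W[...,0]<640)&(W[...,1]<10)&(W[...,1]>-200)
        Q=W[r];print("rim",r.sum(),np.round(np.percentile(Q,[2,50,98],axis=0)));ys,xs=np.where(r);print(xs.min(),xs.max(),ys.min(),ys.max())
        print(np.round(Q[::max(1,len(Q)//40)]).astype(int).tolist())
    s=(W[...,2]>-5)&(W[...,2]<8)&(W[...,0]>380)&(W[...,0]<450)&(abs(W[...,1])<200);print("deck z",np.nanmedian(W[s][:,2]))
E
```

```text
top 543 237 309 115 205
[[410.  27. 188.]
 [444.  28. 189.]
 [546.  38. 206.]
 [658.  49. 212.]
 [668. 234. 214.]]
line y=a x+b [-2.42921428e-02  5.15884562e+01]
rim 112 [[ 574. -129.   29.]
 [ 590.  -35.   35.]
 [ 634.  -15.   40.]]
322 358 138 158
[[637, -129, 36], [634, -129, 35], [629, -128, 40], [629, -129, 30], [625, -129, 32], [621, -129, 32], [616, -128, 39], [614, -128, 34], [612, -125, 32], [607, -125, 36], [607, -25, 35], [605, -125, 33], [604, -19, 36], [603, -25, 38], [601, -121, 34], [600, -15, 37], [601, -22, 34], [600, -28, 35], [598, -118, 34], [597, -15, 36], [596, -22, 39], [598, -28, 30], [598, -35, 30], [594, -15, 35], [593, -22, 37], [595, -28, 29], [593, -34, 36], [590, -18, 37], [590, -28, 36], [592, -34, 29], [587, -111, 39], [586, -18, 39], [588, -25, 33], [588, -34, 32], [586, -44, 37], [586, -108, 32], [584, -24, 36], [583, -31, 37], [585, -37, 31], [585, -47, 28], [583, -105, 31], [581, -21, 35], [580, -28, 38], [581, -50, 32], [580, -56, 35], [579, -95, 33], [580, -102, 29], [578, -53, 29], [576, -59, 36], [576, -66, 35], [576, -72, 36], [577, -79, 32], 
[... 567 characters left out ...]
[617, -27, 31], [580, -26, 38], [587, -28, 37], [595, -26, 33], [602, -28, 32], [608, -32, 34], [580, -26, 32], [587, -27, 31], [594, -30, 32], [599, -34, 34], [585, -32, 32], [595, -36, 33], [587, -37, 32], [591, -44, 37], [586, -48, 33], [582, -58, 35], [580, -64, 32], [575, -74, 34], [576, -74, 28], [577, -80, 30], [577, -87, 33], [578, -94, 34], [579, -94, 29], [582, -100, 35], [583, -101, 31], [584, -105, 30], [589, -111, 34], [590, -116, 35], [597, -117, 33], [638, -130, 33], [596, -120, 33], [601, -124, 35], [607, -126, 36], [614, -127, 33], [622, -127, 31], [625, -133, 37], [635, -131, 30], [605, -124, 28], [610, -129, 32], [619, -132, 32], [626, -134, 32]]
deck z -1.6033407437250844
```

```bash
cat >> h.py <<'E'
from scipy.optimize import least_squares
def circ(P,r,c0):
    s=least_squares(lambda c:np.hypot(P[:,0]-c[0],P[:,1]-c[1])-r,c0,loss="soft_l1",f_scale=2)
    return s.x,np.median(abs(s.fun))
E
python3 - <<'E'
from h import *
for n in("top","side"):
    f=pickle.load(open(n+"0.pkl","rb"));W=cloud(f)
    x,y,z=W[...,0],W[...,1],W[...,2]
    m=(z>-130)&(z<20)&(x>550)&(x<720)&(y<-10)&(y>-160)
    P=W[m]; 
    if n=="side":
      # body outer surface : visible exterior
      v,u=np.where(m);k=v>218;Q=P[k];print("body",len(Q),circ(Q,58,[635,-75]))
    m=(z>29)&(z<39)&(x>560)&(x<720)&(y<0)&(y>-160);Q=W[m]
    Q=Q[(abs(np.hypot(Q[:,0]-635,Q[:,1]+73)-56)<9)]
    print(n,"rim",len(Q),circ(Q,56,[635,-75]))
    for zr in((5,40),(60,90),(90,130),(130,190)):
        m=(z>zr[0])&(z<zr[1])&(x>400)&(x<480)&(y<70)&(y>10);Q=W[m]
        if len(Q)>5:print(n,"col",zr,len(Q),np.round(np.percentile(Q,[3,50,97],axis=0)[:,:2]).tolist(),circ(Q,22,[445,40]))
# jug floor/edges via colour? axis height check of cartridge top z~177
    m=(z>165)&(z<187)&(x>600)&(x<720)&(y<30)&(y>-80);Q=W[m];print("cart top",len(Q),np.round(np.percentile(Q,[2,50,98],axis=0)).tolist())
    m=(z>100)&(z<187)&(x>600)&(x<720)&(y>62)&(y<120);Q=W[m];print("lever",len(Q),np.round(Q).astype(int).tolist())
E
```

```text
top rim 105 (array([629.25593445, -73.42262625]), np.float64(1.9199545089708678))
top col (5, 40) 49 [[411.0, 12.0], [427.0, 35.0], [465.0, 64.0]] (array([444.52073412,  40.3282734 ]), np.float64(1.6861037509087566))
top col (60, 90) 24 [[424.0, 20.0], [429.0, 38.0], [450.0, 61.0]] (array([446.92155528,  41.02940641]), np.float64(0.3518806977559006))
top col (90, 130) 89 [[426.0, 23.0], [437.0, 38.0], [459.0, 59.0]] (array([453.43784119,  41.34597692]), np.float64(3.4950954456942043))
top col (130, 190) 50 [[436.0, 30.0], [440.0, 39.0], [450.0, 50.0]] (array([460.57969021,  43.69414649]), np.float64(2.5775526995809486))
cart top 349 [[631.0, -51.0, 168.0], [657.0, -24.0, 176.0], [685.0, 4.0, 183.0]]
lever 96 [[673, 83, 129], [672, 80, 132], [671, 77, 135], [671, 74, 135], [674, 71, 127], [673, 68, 130], [673, 65, 129], [673, 62, 128], [670, 83, 131], [668, 80, 135], [669, 77, 132], [669, 74, 133], [668, 71, 137], [670, 68, 129], [669, 65, 133], [665, 83, 134], [667, 80, 130], [664, 77, 138], [665, 74, 135], [666, 71, 132], [664, 68, 138], [663, 65, 139], [662, 83, 136], [662, 80, 135
[... 1801 characters left out ...]
y([454.71034696,  51.78011732]), np.float64(1.7646261555225955))
cart top 247 [[633.0, -56.0, 166.0], [660.0, -28.0, 175.0], [687.0, 27.0, 182.0]]
lever 34 [[636, 96, 172], [641, 99, 169], [635, 93, 170], [640, 95, 168], [641, 90, 172], [637, 89, 169], [640, 87, 170], [633, 80, 172], [652, 74, 145], [656, 75, 144], [664, 82, 136], [667, 81, 136], [672, 83, 133], [652, 73, 142], [656, 73, 141], [663, 80, 134], [665, 75, 137], [654, 84, 128], [652, 72, 138], [655, 71, 138], [659, 71, 137], [665, 75, 132], [653, 82, 125], [654, 76, 130], [657, 74, 131], [660, 71, 132], [662, 69, 134], [651, 77, 125], [653, 72, 129], [655, 69, 131], [657, 65, 133], [660, 63, 134], [652, 77, 121], [651, 75, 117]]
```

The jug candidates in the top view are:
- the dark steel jug in the sink (341,146)
- a pink one (432,283)
- a steel pot beside the sink (130,300)
- the big pot (520,90)

I choose the sink jug, because its rim at z≈35 fits the description. Its axis is at about (631,-75.5). The tap axis is at about (447.5,40.5), 217 mm from the jug axis, so the spout goal is about -0.564 rad.

```bash
cat >> h.py <<'E'
from scipy.spatial.transform import Rotation as Ro
def rel(c,t):
    "c,t: x,y,z,yaw (mm, tool down). relative shift m and rotvec"
    Rc=Ro.from_euler('xyz',[np.pi,0,c[3]]);Rt=Ro.from_euler('xyz',[np.pi,0,t[3]])
    return np.round(np.r_[Rc.inv().apply(np.array(t[:3])-c[:3])/1000,(Rc.inv()*Rt).as_rotvec()],4)
AX=np.array([447.5,40.5])
def loc(th,x,y,z):
    c,s=np.cos(th),np.sin(th);return [AX[0]+c*x-s*y,AX[1]+s*x+c*y,z,np.pi/2+th]
E
python3 - <<'E'
from h import *
c=[160,604.2,248.3,2.883]
print(loc(-.02,130,75,300),rel(c,[160,604.2,300,2.883]),rel(c,loc(-.02,130,75,300)))
E
```

```text
[np.float64(578.9739008686552), np.float64(112.88517382986004), 300, 1.5507963267948965] [ 0.      0.     -0.0517  0.      0.      0.    ] [-0.5307 -0.3678 -0.0517 -0.     -0.      1.3322]
```

>>> arm_command(targets="0 0 -0.052 0 0 0 0; -0.053 -0.037 -0.052 0 0 0.13 0; -0.106 -0.074 -0.052 0 0 0.26 0; -0.159 -0.110 -0.052 0 0 0.39 0; -0.212 -0.147 -0.052 0 0 0.52 0; -0.265 -0.184 -0.052 0 0 0.65 0; -0.318 -0.220 -0.052 0 0 0.78 0; -0.368 -0.255 -0.052 0 0 0.91 0; -0.418 -0.290 -0.052 0 0 1.04 0; -0.460 -0.320 -0.052 0 0 1.17 0")

```text
t: 1.4
ee_pos: [523.7, 175.3, 300.1]
orientation: [3.142, -0.0, 1.708]
contact_force: [1.5, 0.8, -1.1]
gripper_width: -0.5
```

Run:
```python
from h import *
c=[522.8,177.2,300.3,1.713]
for t in (loc(-.02,130,50,300),loc(-.02,130,50,192),loc(-.02,130,30,192)):print(t,rel(c,t))
```

```text
[np.float64(578.4739342013219), np.float64(87.89017366319558), 300, 1.5507963267948965] [-0.0963  0.0425  0.0003  0.     -0.      0.1622]
[np.float64(578.4739342013219), np.float64(87.89017366319558), 192, 1.5507963267948965] [-0.0963  0.0425  0.1083  0.     -0.      0.1622]
[np.float64(578.0739608674552), np.float64(67.89417352986403), 192, 1.5507963267948965] [-0.116   0.0392  0.1083  0.     -0.      0.1622]
```

>>> arm_command(targets="-0.048 0.021 0 0 0 0.08 0; -0.096 0.0425 0 0 0 0.16 0; -0.096 0.0425 0.03 0 0 0.162 0; -0.096 0.0425 0.065 0 0 0.162 0; -0.096 0.0425 0.1 0 0 0.162 0; -0.096 0.0425 0.108 0 0 0.162 0; -0.096 0.0425 0.108 0 0 0.162 0")

```text
t: 2.28
ee_pos: [578.3, 88.1, 192.2]
orientation: [-3.141, 0.0, 1.551]
contact_force: [-0.6, -0.2, 0.2]
gripper_width: -0.2
```

Run:
```python
from bench import manip
from h import *
s=manip.get_state();print(s["t"],s["ee_pos"],s["orientation"],s["contact_force"])
o=[]
for n in("side","top"):
    f=manip.grab_frame(n);pickle.dump(f,open(n+"1.pkl","wb"))
    a=f["pixels"]; a=a[80:240,270:450] if n=="side" else a[80:230,220:400]
    o.append(cv2.resize(a,(400,350),interpolation=2))
cv2.imwrite("pics/b1.png",np.hstack(o))
```

```text
2.275 [578.32439793  88.14170595 192.16174764] [-3.14081563e+00  7.79421100e-05  1.55089059e+00] [-0.64666773 -0.15332529  0.2261669 ]
```

View pics/b1.png

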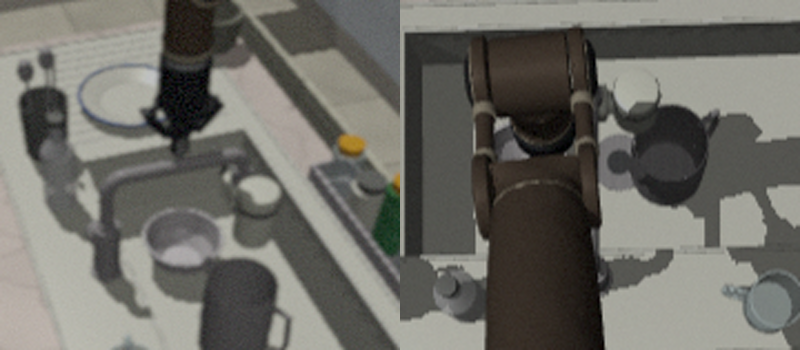

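Run:
```python
from h import *
c=loc(-.02,130,50,192)
print(rel(c,loc(-.02,130,36,192)))
for th in np.arange(-.02,-.47,-.055):print(round(th,3),rel(c,loc(th,130,23,192)))
```

```text
[-0.014 -0.    -0.     0.     0.     0.   ]
-0.02 [-0.027 -0.    -0.     0.     0.     0.   ]
-0.075 [-0.0342  0.0011  0.      0.     -0.      0.055 ]
-0.13 [-0.0414  0.0017  0.     -0.     -0.      0.11  ]
-0.185 [-0.0487  0.002   0.      0.     -0.      0.165 ]
-0.24 [-0.0559  0.0019  0.      0.     -0.      0.22  ]
-0.295 [-0.0632  0.0014  0.      0.     -0.      0.275 ]
-0.35 [-0.0704  0.0004  0.      0.     -0.      0.33  ]
-0.405 [-0.0775 -0.0009 -0.      0.     -0.      0.385 ]
-0.46 [-0.0846 -0.0026 -0.      0.     -0.      0.44  ]
```

>>> arm_command(targets="-0.014 0 0 0 0 0 0; -0.021 0 0 0 0 0 0; -0.027 0 0 0 0 0 0; -0.034 0.001 0 0 0 0.055 0; -0.0415 0.0015 0 0 0 0.11 0")

```text
t: 3.0
ee_pos: [579.6, 47.9, 192.9]
orientation: [3.141, -0.004, 1.438]
contact_force: [0.3, 4.9, 0.2]
gripper_width: -0.2
```

Run:
```python
from h import *
c=loc(-.13,130,23,192);print(c)
for th in np.arange(-.185,-.47,-.055):print(round(th,3),rel(c,loc(th,130,23,192)))
```

```text
[np.float64(579.3846314631754), np.float64(46.453485014879796), 192, 1.4407963267948967]
-0.185 [-0.0072  0.0011  0.      0.     -0.      0.055 ]
-0.24 [-0.0144  0.0017  0.      0.     -0.      0.11  ]
-0.295 [-0.0217  0.002   0.      0.     -0.      0.165 ]
-0.35 [-0.0289  0.0019  0.      0.     -0.      0.22  ]
-0.405 [-0.0362  0.0014  0.      0.     -0.      0.275 ]
-0.46 [-0.0434  0.0004  0.      0.     -0.      0.33  ]
```

>>> arm_command(targets="-0.0072 0.0011 0 0 0 0.055 0; -0.0144 0.0017 0 0 0 0.11 0; -0.0217 0.002 0 0 0 0.165 0; -0.0289 0.0019 0 0 0 0.22 0; -0.0362 0.0014 0 0 0 0.275 0; -0.0434 0.0004 0 0 0 0.33 0; -0.0434 0.0004 0 0 0 0.33 0")

```text
t: 3.88
ee_pos: [574.1, 3.7, 192.8]
orientation: [3.141, -0.001, 1.11]
contact_force: [0.4, 1.9, 2.1]
gripper_width: -0.1
```

```bash
cat > meas.py <<'E'
from bench import manip
from h import *
import sys
k=sys.argv[1]
s=manip.get_state();print(s["t"],np.round(s["ee_pos"],1),np.round(s["orientation"],3),np.round(s["contact_force"],1))
o=[]
for n in("side","top"):
    f=manip.grab_frame(n);pickle.dump(f,open(n+k+".pkl","wb"))
    a=f["pixels"]; a=a[100:260,270:450] if n=="side" else a[80:230,220:400]
    o.append(cv2.resize(a,(400,350),interpolation=2))
    W=cloud(f);d=W[...,:2]-AX;r=np.hypot(d[...,0],d[...,1]);th=np.arctan2(d[...,1],d[...,0])
    m=(W[...,2]>194)&(W[...,2]<214)&(r>45)&(r<195)&(abs(th)<.9)
    if n=="side":m[:,:300]=0
    R=r[m];T=th[m];
    for a0,b0 in((45,90),(90,130),(130,165),(165,195)):
        q=T[(R>a0)&(R<b0)]
        if len(q):print(n,a0,b0,len(q),np.round([np.median(q),q.min(),q.max()],3))
    # cartridge top disc z~177
    m=(W[...,2]>172)&(W[...,2]<182)&(W[...,0]>520)&(W[...,0]<720)&(W[...,1]<20)&(W[...,1]>-230)
    Q=W[m]
    if len(Q)>10:
        c=Q.mean(0)
        pts=np.float32(Q[:,:2]);(cx,cy),rad=cv2.minEnclosingCircle(pts)
        lo=np.percentile(Q,2,axis=0);hi=np.percentile(Q,98,axis=0)
        print(n,"cart",len(Q),np.round(np.median(Q,0),1),np.round((lo+hi)/2,1),np.round((hi-lo)[:2]))
cv2.imwrite(f"pics/b{k}.png",np.hstack(o))
E
python3 meas.py 2
```

```text
3.875 [574.1   3.7 192.8] [ 3.141e+00 -1.000e-03  1.110e+00] [0.4 1.9 2.1]
side 45 90 90 [-0.564 -0.73  -0.346]
side 90 130 94 [-0.503 -0.587 -0.312]
side 130 165 93 [-0.488 -0.551 -0.222]
side 165 195 62 [-0.493 -0.537 -0.413]
side cart 232 [ 614.8 -110.9  175.4] [614.8 -99.1 176. ] [55. 77.]
top 90 130 1 [-0.473 -0.473 -0.473]
top 130 165 28 [-0.516 -0.537 -0.482]
top 165 195 15 [-0.491 -0.522 -0.463]
top cart 308 [ 610.1 -108.5  176.5] [ 610.7 -109.   176.8] [52. 54.]
```

View pics/b2.png

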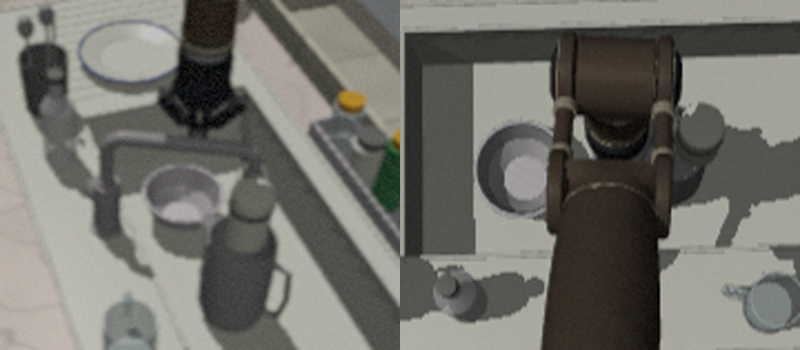

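Run:
```python
from h import *
c=loc(-.46,130,23,192);print(c)
for th in [-.495,-.53,-.56]:print(round(th,3),rel(c,loc(th,130,23,192)))
```

```text
[np.float64(574.1976311385253), np.float64(3.395953537569504), 192, 1.1107963267948966]
-0.495 [-0.0046  0.0007  0.      0.     -0.      0.035 ]
-0.53 [-0.0091  0.0013  0.      0.     -0.      0.07  ]
-0.56 [-0.0131  0.0016  0.      0.     -0.      0.1   ]
```

Next, the remaining turn, then I back off to the left so I can see the spout freely.

>>> arm_command(targets="-0.0046 0.0007 0 0 0 0.035 0; -0.0091 0.0013 0 0 0 0.07 0; -0.0131 0.0016 0 0 0 0.1 0; -0.0131 0.0016 0 0 0 0.1 0; -0.0131 0.0016 0 0 0 0.1 0")

```text
t: 4.6
ee_pos: [569.6, -9.3, 192.4]
orientation: [3.141, 0.0, 1.011]
contact_force: [1.6, 1.9, 1.8]
gripper_width: -0.2
```

```bash
python3 meas.py 3;python3 - <<'E'
from h import *
c=loc(-.56,130,23,192);print(c)
for t in [loc(-.56,130,60,192),loc(-.564,130,60,270),loc(-.564,0,180,330)]:print(rel(c,t))
E
```

```text
4.6 [569.6  -9.3 192.4] [3.141 0.    1.011] [1.6 1.9 1.8]
side 45 90 87 [-0.648 -0.775 -0.418]
side 90 130 95 [-0.609 -0.693 -0.424]
side 130 165 92 [-0.595 -0.649 -0.333]
side 165 195 62 [-0.595 -0.643 -0.528]
side cart 239 [ 598.4 -126.5  175.3] [ 599.  -117.   175.8] [58. 73.]
top 130 165 35 [-0.618 -0.65  -0.571]
top 165 195 21 [-0.586 -0.627 -0.543]
top cart 303 [ 594.3 -125.5  176.3] [ 594.9 -125.1  176.9] [54. 53.]
[np.float64(569.8604469839245), np.float64(-9.067338176406267), 192, 1.0107963267948965]
[ 0.037 -0.    -0.     0.     0.     0.   ]
[ 0.0365  0.0002 -0.078   0.     -0.      0.004 ]
[ 0.157  -0.1293 -0.138   0.     -0.      0.004 ]
```

>>> arm_command(targets="0.018 0 0 0 0 0 0; 0.037 0 0 0 0 0 0; 0.037 0 -0.05 0 0 0 0; 0.04 -0.005 -0.1 0 0 0 0; 0.09 -0.03 -0.12 0 0 0 0; 0.14 -0.06 -0.12 0 0 0 0; 0.19 -0.09 -0.12 0 0 0 0; 0.24 -0.12 -0.12 0 0 0 0; 0.24 -0.12 -0.12 0 0 0 0")

```text
t: 5.82
ee_pos: [594.4, 263.3, 311.3]
orientation: [-3.14, 0.0, 1.017]
contact_force: [0.6, -0.7, -0.3]
gripper_width: 0.1
```

```bash
python3 meas.py 4
python3 - <<'E'
from h import *
f=pickle.load(open("top4.pkl","rb"))
a=cv2.resize(f["pixels"][90:220,240:400],(800,650//1),interpolation=2)[:600]
cv2.imwrite("pics/t4.png",a)
for n in("top","side"):
    f=pickle.load(open(n+"4.pkl","rb"));W=cloud(f);x,y,z=W[...,0],W[...,1],W[...,2]
    m=(z>29)&(z<39)&(x>560)&(x<720)&(y<0)&(y>-160);Q=W[m]
    Q=Q[(abs(np.hypot(Q[:,0]-631,Q[:,1]+75)-56)<9)];print("rim",len(Q),circ(Q,56,[635,-75]))
    L=W-np.array([*AX,0]);th=-.565;c,s=np.cos(th),np.sin(th)
    lx=c*L[...,0]+s*L[...,1];ly=-s*L[...,0]+c*L[...,1]
    m=(abs(ly)<25)&(lx>60)&(lx<180)&(z>195)&(z<213);print("tube ly vs lx",np.polyfit(lx[m],ly[m],1),np.median(ly[m]))
    m=(lx>150)&(lx<260)&(ly>37)&(ly<68)&(z>140)&(z<190);print("lever",m.sum(),np.round([np.median(lx[m]),np.median(ly[m]),np.percentile(lx[m],2),np.percentile(lx[m],98),z[m].max()]))
E
```

```text
5.825 [594.4 263.3 311.3] [-3.14   0.     1.017] [ 0.6 -0.7 -0.3]
side 45 90 91 [-0.653 -0.827 -0.439]
side 90 130 80 [-0.62  -0.674 -0.477]
side 130 165 74 [-0.61  -0.674 -0.53 ]
side 165 195 65 [-0.6   -0.634 -0.529]
side cart 246 [ 597.9 -127.6  175.3] [ 600.3 -117.4  175.5] [61. 72.]
top 45 90 121 [-0.583 -0.777 -0.357]
top 90 130 103 [-0.573 -0.678 -0.461]
top 130 165 94 [-0.576 -0.643 -0.494]
top 165 195 75 [-0.57  -0.628 -0.509]
top cart 333 [ 594.9 -124.1  176.5] [598.3 -87.3 176.8] [ 63. 128.]
rim 59 (array([629.3779323 , -76.74571437]), np.float64(1.8654891221913772))
tube ly vs lx [-1.54306376e-04 -1.02232311e+00] -1.0846841661824023
lever 52 [193.  48. 185. 211. 175.]
rim 112 (array([631.16824847, -74.34456751]), np.float64(1.8123778047187002))
tube ly vs lx [-0.00602832 -4.14955333] -5.987672830093246
lever 14 [194.  58. 188. 202. 173.]
```

View pics/t4.png

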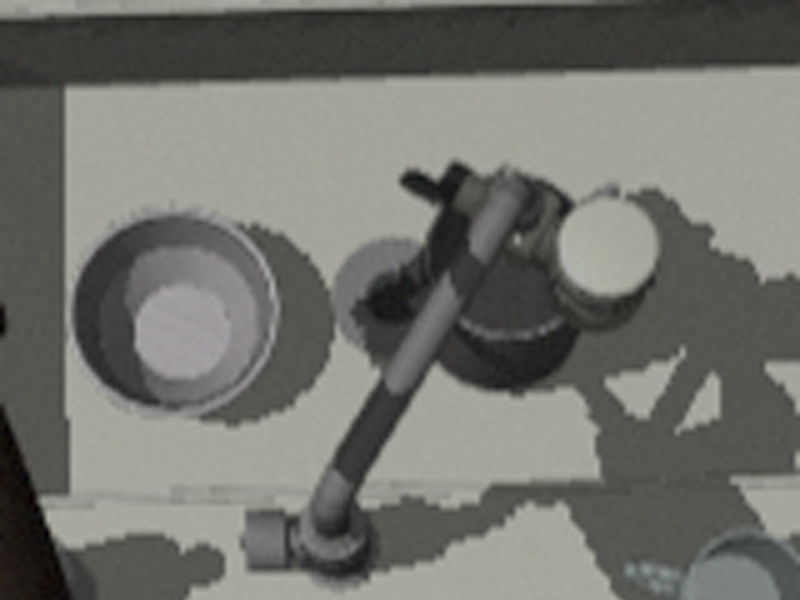

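View pics/b4.png

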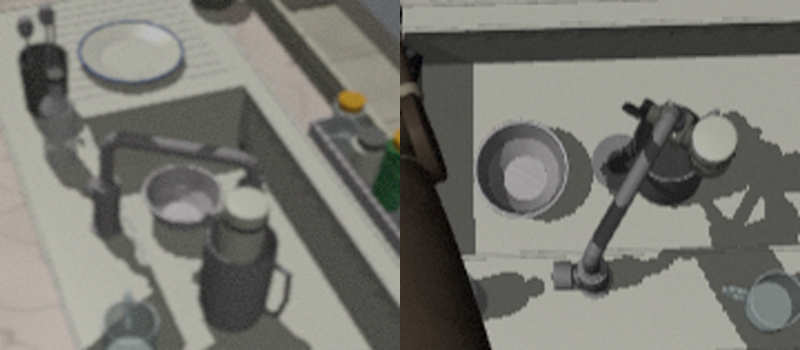

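Run:
```python
from h import *
c=loc(-.56,10,263,312);T=-.567
for t in [loc(T,150,60,300),loc(T,150,51,230),loc(T,150,51,174)]:print(np.round(t,2),rel(c,t))
```

```text
[606.25  10.55 300.     1.  ] [-0.2041  0.1404  0.012   0.     -0.      0.007 ]
[601.42   2.95 230.     1.  ] [-0.2131  0.1404  0.082   0.     -0.      0.007 ]
[601.42   2.95 174.     1.  ] [-0.2131  0.1404  0.138   0.     -0.      0.007 ]
```

>>> arm_command(targets="-0.045 0.03 0 0 0 0 0; -0.09 0.06 0 0 0 0 0; -0.135 0.09 0 0 0 0.004 0; -0.175 0.12 0.005 0 0 0.007 0; -0.204 0.14 0.012 0 0 0.007 0; -0.213 0.14 0.045 0 0 0.007 0; -0.213 0.14 0.08 0 0 0.007 0; -0.213 0.14 0.11 0 0 0.007 0; -0.213 0.14 0.138 0 0 0.007 0; -0.213 0.14 0.138 0 0 0.007 0")

```text
t: 7.18
ee_pos: [598.0, 1.9, 171.4]
orientation: [-3.136, 0.004, 1.002]
contact_force: [-0.1, 0.3, 0.5]
gripper_width: -0.1
```

```bash
python3 meas.py 5
python3 - <<'E'
from h import *
f=pickle.load(open("side5.pkl","rb"));cv2.imwrite("pics/s5.png",cv2.resize(f["pixels"][100:220,300:440],(700,600),interpolation=2))
E
```

```text
7.175 [598.    1.9 171.4] [-3.136  0.004  1.002] [-0.1  0.3  0.5]
side 45 90 90 [-0.66  -0.808 -0.456]
side 90 130 98 [-0.605 -0.677 -0.121]
side 130 165 131 [-0.552 -0.65  -0.112]
side 165 195 111 [-0.559 -0.63  -0.235]
side cart 259 [ 598.2 -126.   175.3] [600.  -80.6 176.7] [ 60. 146.]
top 165 195 3 [-0.607 -0.621 -0.599]
top cart 308 [ 594.7 -125.   176.4] [ 594.8 -124.9  176.8] [54. 53.]
```

View pics/s5.png

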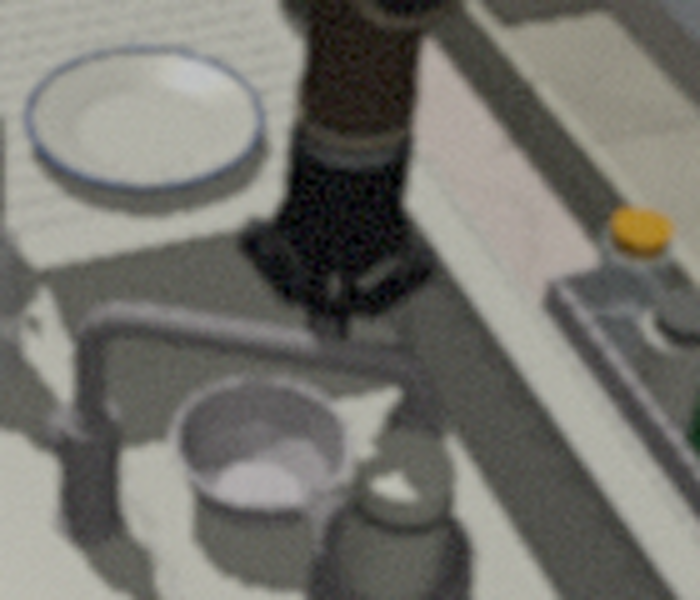

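>>> arm_command(targets="0 0.008 0 0 0 0 0; 0 0.016 0 0 0 0 0; 0 0.021 0 0 0 0 0; 0 0.025 0 0 0 0 0; 0 0.029 0 0 0 0 0; 0 0.032 0 0 0 0 0; 0 0.034 0 0 0 0 0")

```text
t: 8.15
ee_pos: [629.5, -14.9, 174.2]
orientation: [-3.141, 0.0, 1.004]
contact_force: [-0.8, 1.0, 1.6]
gripper_width: -0.1
```

>>> arm_command(targets="0 0.003 0 0 0 0 0; 0 0.006 0 0 0 0 0; 0 0.009 0 0 0 0 0; 0 0.009 0 0 0 0 0")

```text
t: 8.65
ee_pos: [637.4, -20.2, 174.1]
orientation: [3.141, 0.0, 1.004]
contact_force: [-0.9, 0.8, 1.2]
gripper_width: 0.1
```

```bash
cat > look.py <<'E'
from bench import manip
from h import *
import sys
k=sys.argv[1]
s=manip.get_state();p=s["ee_pos"];print(s["t"],np.round(p,1),np.round(s["contact_force"],1))
T=np.eye(4);T[:3,:3]=Ro.from_euler('xyz',s["orientation"]).as_matrix();T[:3,3]=p
f=manip.grab_frame("wrist");pickle.dump((f,T),open("wrist"+k+".pkl","wb"));cv2.imwrite(f"pics/w{k}.png",f["pixels"])
f=manip.grab_frame("side");pickle.dump(f,open("side"+k+".pkl","wb"));cv2.imwrite(f"pics/s{k}.png",cv2.resize(f["pixels"][100:220,300:440],(700,600),interpolation=2))
E
python3 look.py 6
```

```text
8.65 [637.4 -20.2 174.1] [-0.9  0.8  1.2]
```

View pics/w6.png

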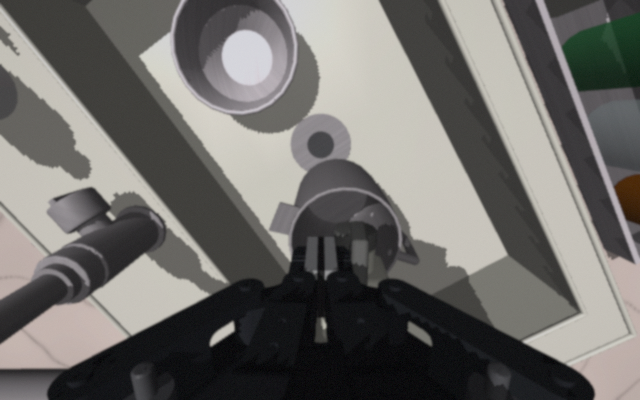

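View pics/s6.png

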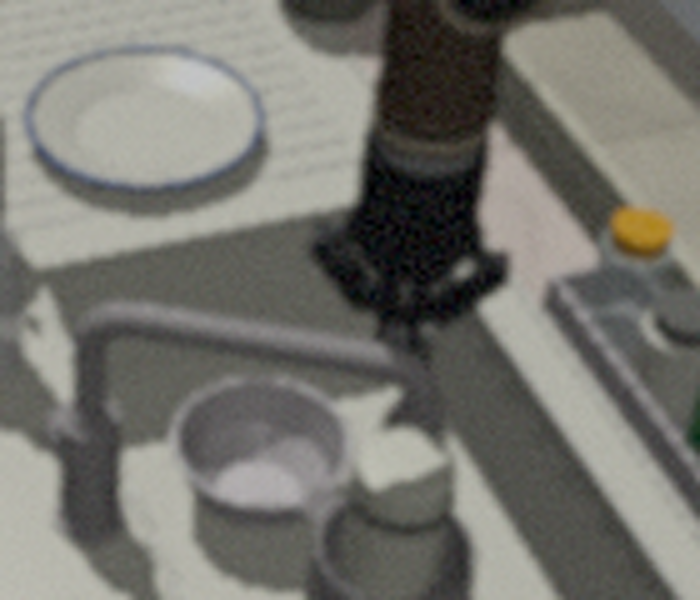

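Run:
```python
import cv2
a=cv2.imread("pics/w6.png")[150:310,240:450];cv2.imwrite("pics/w6c.png",cv2.resize(a,None,fx=3.6,fy=3.6,interpolation=2))
```

```text
(no output)
```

View pics/w6c.png

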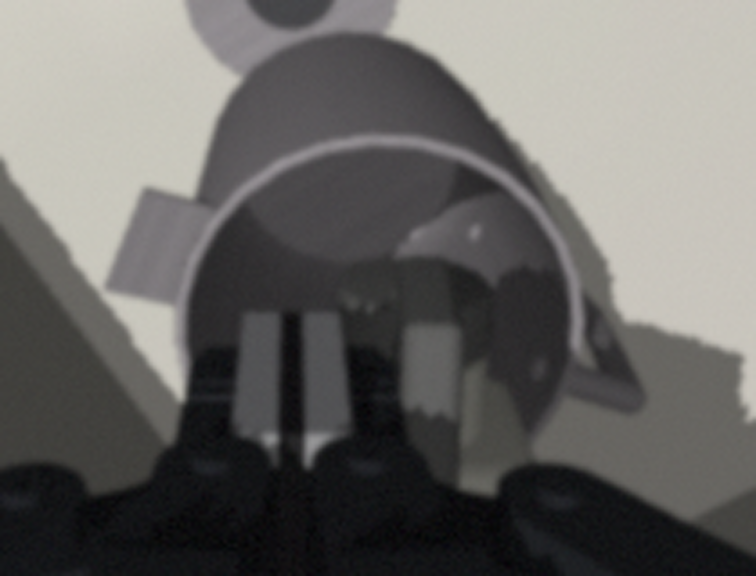

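The wrist view shows the finger's back touching the paddle at crop (405,370). The paddle is close to upright, so I keep pushing gently past dead centre.

>>> arm_command(targets="0 0.002 0 0 0 0 0; 0 0.004 0 0 0 0 0; 0 0.006 0 0 0 0 0; 0 0.008 0 0 0 0 0; 0 0.008 0 0 0 0 0; 0 0.008 0 0 0 0 0")

```text
t: 9.5
ee_pos: [643.8, -24.1, 174.2]
orientation: [-3.142, 0.0, 1.004]
contact_force: [0.2, -0.9, -0.6]
gripper_width: -0.2
```

```bash
python3 look.py 7;python3 - <<'E'
import cv2
a=cv2.imread("pics/w7.png")[150:310,240:450];cv2.imwrite("pics/w7c.png",cv2.resize(a,None,fx=3.6,fy=3.6,interpolation=2))
E
```

```text
9.5 [643.8 -24.1 174.2] [ 0.2 -0.9 -0.6]
```

View pics/w7c.png

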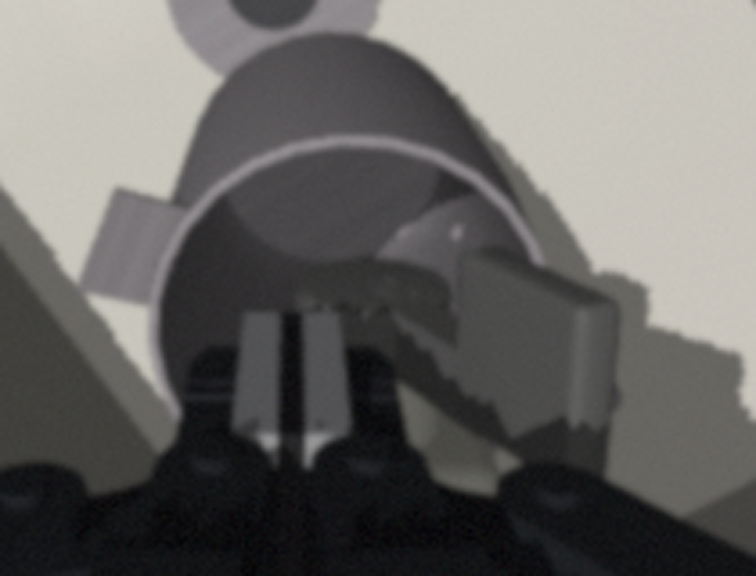

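The paddle has snapped over: it now leans away from the column, with its face visible at crop (520,350). I back off, lift and retreat, then check.

>>> arm_command(targets="0 -0.015 0 0 0 0 0; 0 -0.02 -0.03 0 0 0 0; 0 -0.02 -0.08 0 0 0 0; 0 -0.03 -0.13 0 0 0 0; 0.05 -0.07 -0.14 0 0 0 0; 0.1 -0.11 -0.14 0 0 0 0; 0.14 -0.14 -0.14 0 0 0 0; 0.18 -0.17 -0.14 0 0 0 0; 0.22 -0.19 -0.14 0 0 0 0; 0.22 -0.19 -0.14 0 0 0 0")

```text
t: 10.85
ee_pos: [600.1, 267.0, 313.9]
orientation: [-3.14, -0.0, 1.009]
contact_force: [-0.3, -0.9, -0.8]
gripper_width: 0.1
```

```bash
python3 meas.py 8
python3 - <<'E'
from h import *
f=pickle.load(open("top8.pkl","rb"))
cv2.imwrite("pics/t8.png",cv2.resize(f["pixels"][90:210,240:400],(800,600),interpolation=2))
for n in("top","side"):
    f=pickle.load(open(n+"8.pkl","rb"));W=cloud(f);z=W[...,2];x,y=W[...,0],W[...,1]
    L=W-np.array([*AX,0]);th=-.567;c,s=np.cos(th),np.sin(th)
    lx=c*L[...,0]+s*L[...,1];ly=-s*L[...,0]+c*L[...,1]
    m=(lx>150)&(lx<270)&(ly>37)&(ly<68)&(z>150)&(z<190);print(n,"lever",m.sum(),np.round([np.median(lx[m]),np.median(ly[m]),z[m].max()]))
    m=(abs(ly)<25)&(lx>60)&(lx<180)&(z>195)&(z<213);print("tube ly",np.median(ly[m]))
    m=(z>29)&(z<39)&(x>560)&(x<720)&(y<0)&(y>-160);Q=W[m]
    Q=Q[(abs(np.hypot(Q[:,0]-631,Q[:,1]+75)-56)<9)];print("rim",len(Q),circ(Q,56,[635,-75]))
    b=pickle.load(open(n+"4.pkl","rb"))["pixels"].astype(int);print("diff",(abs(b-f["pixels"]).max(2)>60).sum())
E
```

```text
10.85 [600.1 267.  313.9] [-3.14  -0.     1.009] [-0.3 -0.9 -0.8]
side 45 90 93 [-0.661 -0.832 -0.389]
side 90 130 80 [-0.619 -0.691 -0.499]
side 130 165 73 [-0.608 -0.662 -0.513]
side 165 195 61 [-0.591 -0.641 -0.536]
side cart 249 [ 598.9 -126.9  175.2] [ 600.  -118.   175.7] [59. 76.]
top 45 90 120 [-0.59  -0.781 -0.361]
top 90 130 102 [-0.58  -0.681 -0.46 ]
top 130 165 94 [-0.576 -0.643 -0.495]
top 165 195 73 [-0.575 -0.631 -0.507]
top cart 326 [ 595.3 -123.8  176.8] [620.9 -97.8 177. ] [105. 106.]
top lever 72 [233.  51. 180.]
tube ly -1.366676418389197
rim 57 (array([629.8125787 , -76.56818633]), np.float64(1.915228259534814))
diff 1447
side lever 42 [236.  47. 174.]
tube ly -5.585088021800111
rim 113 (array([630.54748022, -74.52593081]), np.float64(2.0214173163459392))
diff 103
```

View pics/t8.png

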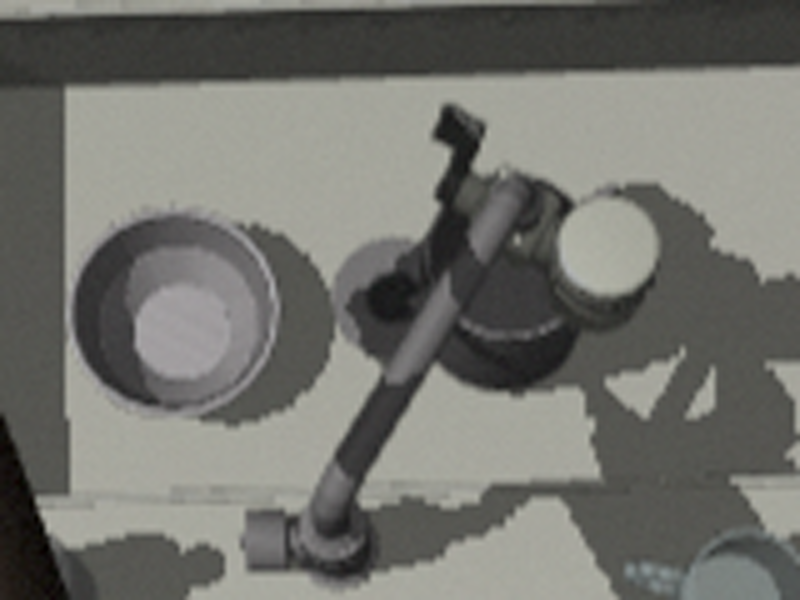

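The lever now stands at about 234 mm along the spout with its tip away from the column. The spout, jug, knob and bowl are where they were, so I hand the job in.

```bash
python3 -c "
from bench import manip
print(manip.job_done())"
```

```text
the job is handed in; nothing more can be done
None
```

The spout outlet is over the middle of the steel jug's mouth and the filter lever is at its filtered-water stop. I handed the job in at about 11 s on the clock.

- **Spout:** I pushed it first, with closed fingertips at about 5 N, from about -0.02 to -0.567 rad. The jug bears -0.564 rad from the tap axis.
- **Lever:** I then pushed the paddle outward along the spout until it snapped over. The last check has it about 234 mm out along the spout, leaning away from the column; it was at 193 mm before.
- **Everything else:** the jug's rim centre stayed within the 2 mm measuring noise. In the last top view the knob and the mixing bowl look unmoved. I did not measure the other objects, but the arm made no other contact with anything. The gripper was clear of everything at hand-in.
- **Disagreement between checks:** the top camera's line along the spout gave about -0.573 to -0.576 rad, and the cartridge position gave -0.565 to -0.567. I trusted the cartridge. At most this leaves the outlet about 2 to 3 mm off centre.

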